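# Cock and fire the flask tapper

### The job

Rap the large culture flask to loosen its cells: on the larger of the two flask tappers, swing the sprung arm back by its upright knob, away from the flask, until the catch holds it, and let go of it. Then press the release key down so that the arm flies back against the flask, and leave the key free. Do not work the smaller tapper.

Things in the scene. Friction and masses are not known exactly. Their poses are not given: they have to be found in the camera images.
- tapper: The larger flask tapper: grey base fixed to the bench, clear flask of 82 x 146 x 39 mm in its cradle (top 59 mm above the bench). A smaller one with a flask of 50 x 102 mm stands beside it; the two change places. Origin: on the vertical pivot axis of the sprung arm, at bench height. At rest the arm lies along own -y, with the flask on its +x side; cocking swings it towards own -x.
- tapper_knob (a point): Middle of the grip length of the upright round black knob at the arm's free end: 16 mm thick, this point 90 mm above the bench; the knob stands from 58 to 110 mm above the bench, on the arm's bar (bar top 58 mm). It lies 130 mm from the pivot axis and travels with the arm in a level arc round it.
- tapper_arm (a joint): Angle of the larger tapper's arm, rad: 0 at rest on the flask; grows as the arm is swung back, clockwise seen from above. A spring pulls it to 0 (2 N at the knob at rest, 3 N at 0.95; up to 7 N as it rides over the catch, 0.65 to 0.95). The catch snaps in once the arm has passed 0.95 and then holds it at about 0.94; end stop at 1.20.
- tapper_press (a point): Centre of the top of the larger tapper's release key: a flat black cap 30 x 30 mm on a short plunger, 78 mm above the bench, standing at the end of the arm's swing, 90 mm from the pivot axis. Pressed straight down it lowers the catch.
- tapper_key (a joint): How far that key is pressed, in m: 0 up, 0.011 fully down, sprung (3 N to start, 5 N fully down; a little more with the arm cocked); the cocked arm is let go at about 0.006. It dips by itself as the arm rides over the catch.
- small_tapper_arm (a joint): Angle of the smaller tapper's arm in rad, 0 at rest; to be left alone.

How it is judged:
By the outcome, as a careful person would: the job done as asked, in the order asked, and still so for the second after the job is handed in, with the robot touching nothing.
It also fails if it takes over 48 s, if anything falls off the work surface, if the arm or the gripper's body presses on something with over 40 N, if the wrist force passes 120 N, or if a joint passes its speed limit or range.

### The arm

A 6-joint arm with a two-finger parallel gripper is mounted at the origin on a cart in front of the work surface, level with it; the furniture and walls round the work are solid. World frame = base frame: x ahead of the robot, y to its left, z up, the work surface at z = 0. Lengths are in m, angles in degrees, forces in N, time in s.
With the tool pointing down it reaches from about 0.3 to 0.75 m from the base axis. Payload 8.5 kg.
Tool frame: the origin (TCP) lies on the centre line of the jaws, within the pads' length; the fingertips stand env.tips_ahead ahead of it and the grasp point (between the pads) lies 8 mm behind it (env.tips_ahead is the distance from the TCP to the fingertips, in m); z points along the fingers, y is the direction in which the jaws open and shut (so a half turn about z gives the same grasp; the last joint's range is limited). The gripper opens to 85 mm and grips with 20 to 120 N. Pads are 22 mm wide; open, the fingers measure 114 mm over their backs; the gripper's body (76 mm by 85 mm) begins 54 mm behind the grasp point. The pads swing forward as they close: fully open they stand 13 mm farther back than shut.
Start: joints at [-77.424, 21.807, 74.336, -0, 83.858, -12.336], TCP at [0.232, -0.499, 0.242] pointing down, gripper open.
Joint ranges: [-178.18, 178.18], [-50.72, 133.34], [12.68, 142.11], [-81.47, 261.47], [9.98, 163.14], [-165.26, 165.26]. Speed limits (degrees/s): [136.94, 136.94, 180, 180, 180, 180].

### API

Orientations are given as a 3x3 rotation matrix whose columns are the frame's x, y, z axes.
In Python, from rig import env gives the robot as it stands.
- The arm moves only by the tool servo_tool, never from a script. Its argument "commands" is a list of rows, each an object with "linear": the shift along the tool's x, y, z in mm, a list of three; "angular": the turn, a rotation vector about the tool's x, y, z in degrees, a list of three; "gripper": the opening, from -1 (shut) to 1 (fully open). In form: [{"linear": [x, y, z], "angular": [rx, ry, rz], "gripper": gripper}, ...]. A call has 1 to 20 rows; each row is the pose to reach, as a shift and turn from the pose commanded when the call began, along the tool's axes at that moment; what a row does not reach only later rows make up. A row lasts 1/10 s, in which the tool goes at most 50 mm and 8.59 degrees, less where a joint would pass 70% of its speed; a pose out of reach is approached as far as the arm can. A call with a gripper value outside its range is refused whole. The fingers move at their own pace and stop on an object; "force" is the grip in N (left out, the last holds). Time passes only in rows, so rows that repeat a pose let the fingers close. It gives the time, the measured TCP pose, the force and the opening at its end, in the units of the state.
- env.observe(): the state, without advancing time (a new reading comes with each control period).
- env.get_image(name): name is "scene" or "side" or "wrist"; returns a dict with "frame" (400x640x3 uint8, blue, green, red), "fx", "fy", "cx", "cy" (pixels), "k1" (the pictures are not rectified: a ray, as slopes to the right and down, at radius r is drawn at 1 + k1 r^2 times it, then the intrinsics apply), "cam_to_world" (4x4, takes a point from camera to world coordinates); the wrist camera has in their place "T_tool_cam" (4x4, takes a point from camera to tool coordinates, whose origin is the TCP and whose axes are the flange's). Camera axes: x right, y up, looking along -z (the intrinsics and any distortion apply to the point x, -y, -z); pixel columns grow to the right and rows downward; lengths in m; the calibration is good to about 2 mm. A picture is of the moment at which its call begins: read the wrist's pose just before it. There is no depth.
- env.close_job(): hands the job in, once; it reports no verdict.
Trained networks look in a picture, given as the dict that the camera call returned (one of the last four; its "shot" number tells which), for a name from the list of things; names that differ only in an ending like _2 or _b are one class to them, and where a whole thing is asked for, a point or a joint stands for the part that bears it (a point fixed in the world has none). Each returns a list of dicts, best first, with "confidence" (0 to 1); they miss things now and then, are a little off and sometimes report something else, mostly with a low value. They report only what shows in the picture. A call takes as long as a camera call.
- env.trace(picture, query): "pixels" (400x640 bool, what is visible of it) and "extent" ([left, top, right, bottom] in pixels, round what is visible of it).
The state is a dict: "time_s": time; "q": joint angles; "qvel": joint speeds; "joint_efforts": joint torques, N m; "position": TCP position; "tool_rot": TCP orientation; "ft_force": force on the tool from outside, world axes, zero at the start; "wrist_torque": the same for the moment, N m; "grip_width": finger opening in m.
Only numpy, scipy, OpenCV 4.12 (cv2) and the standard library are available. Lean on these libraries where they do the work, as an engineer would, in place of code of your own. Each camera call takes 0.05 s, during which the arm holds its last target.

## Working session

There is one attempt and no reset: what is moved stays moved. The work goes in short steps, Python scripts to look and compute and a tool call to move; the robot and the scene stay as the last step left them, time stands still between calls to the robot, and variables do not carry over. Pictures are saved under pics/ and viewed, and the job is handed in when it is done.

Besides the shell and the picture viewer there is one more tool, called after ">>>" as name(argument=value, ...) on one line, values as JSON. servo_tool: Moves the arm, as the interface text tells. Its arguments: {"type":"object","properties":{"commands":{"type":"array","items":{"type":"object","properties":{"linear":{"type":"array","items":{"type":"number"}},"angular":{"type":"array","items":{"type":"number"}},"gripper":{"type":"number"}}}},"force":{"type":"number"}},"required":["commands"]}

```bash
mkdir -p pics; ls; cat > h.py <<'E'
import numpy as np, cv2
from rig import env
def ray(im,u,v):
    xd=(u-im["cx"])/im["fx"]; yd=(v-im["cy"])/im["fy"]
    rd=np.hypot(xd,yd); r=rd
    for _ in range(30): r=rd/(1+im["k1"]*r*r)
    s=r/rd if rd>0 else 1
    T=np.array(im["cam_to_world"]) if "cam_to_world" in im else im["T"]
    return T[:3,3], T[:3,:3]@np.array([xd*s,-yd*s,-1])
def atz(im,u,v,z):
    o,d=ray(im,u,v); return o+d*(z-o[2])/d[2]
def proj(im,p):
    T=np.array(im["cam_to_world"]) if "cam_to_world" in im else im["T"]
    c=T[:3,:3].T@(np.array(p)-T[:3,3]); x=c[0]/-c[2]; y=-c[1]/-c[2]
    f=1+im["k1"]*(x*x+y*y); return im["cx"]+im["fx"]*x*f, im["cy"]+im["fy"]*y*f
def get(n):
    s=env.observe(); im=env.get_image(n)
    if n=="wrist":
        T=np.eye(4);T[:3,:3]=s["tool_rot"];T[:3,3]=s["position"]; im["T"]=T@np.array(im["T_tool_cam"])
    return im
E
python3 - <<'E'
from h import *
for n in ["scene","side"]:
    im=get(n); cv2.imwrite(f"pics/{n}0.png",im["frame"])
    print(n,np.round(np.array(im["cam_to_world"])[:3,3],3))
    for q in ["tapper","tapper_knob","tapper_press","tapper_arm","tapper_key","small_tapper_arm"]:
        for r in env.trace(im,q)[:3]:
            v,u=np.nonzero(r["pixels"]); print(q,r["confidence"],r["extent"],u.mean().round(1),v.mean().round(1),len(u))
s=env.observe(); print(s["time_s"],s["position"],s["tool_rot"],s["ft_force"],env.tips_ahead)
E
```

```text
pics
scene [-0.199  0.722  0.541]
tapper 0.71 [165.1, 202.4, 277.2, 298.6] 217.4 249.8 6345
tapper_knob 0.88 [183.9, 200.0, 256.5, 249.5] 226.9 232.2 865
tapper_press 0.79 [187.2, 254.8, 244.4, 276.6] 210.1 263.4 511
tapper_arm 0.85 [181.9, 200.5, 256.7, 256.4] 226.8 231.8 830
tapper_key 0.66 [187.8, 253.5, 239.4, 282.2] 208.1 263.2 476
small_tapper_arm 0.71 [326.4, 166.7, 366.6, 198.7] 351.3 185.3 405
side [-0.068  0.646  0.587]
tapper 0.67 [179.7, 212.7, 289.8, 320.9] 232.5 261.2 7215
tapper_knob 0.83 [196.6, 214.3, 275.2, 262.1] 241.8 243.8 752
tapper_press 0.62 [198.1, 270.8, 258.6, 294.2] 225.6 280.4 567
tapper_arm 0.73 [201.0, 213.1, 271.8, 264.1] 243.0 243.2 768
tapper_key 0.9 [203.2, 271.9, 257.8, 295.5] 226.2 280.4 546
small_tapper_arm 0.9 [335.7, 166.4, 380.8, 203.6] 363.2 187.8 451
0.7 [ 0.23166126 -0.49883098  0.24233364] [[ 9.06975879e-01  4.21182566e-01  2.19232955e-05]
 [ 4.21182566e-01 -9.06975877e-01 -6.30113881e-05]
 [-6.65539796e-06  6.63835189e-05 -9.99999998e-01]] [-0.44965556 -0.30338009 -0.54905421] 0.011
```

```bash
python3 - <<'E'
import cv2,numpy as np
a=cv2.imread("pics/scene0.png");b=cv2.imread("pics/side0.png")
cv2.imwrite("pics/c1.png",cv2.resize(a[140:320,140:400],None,fx=3,fy=3,interpolation=cv2.INTER_CUBIC))
cv2.imwrite("pics/c2.png",cv2.resize(b[150:340,150:410],None,fx=3,fy=3,interpolation=cv2.INTER_CUBIC))
E
```

```text
(no output)
```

View pics/scene0.png

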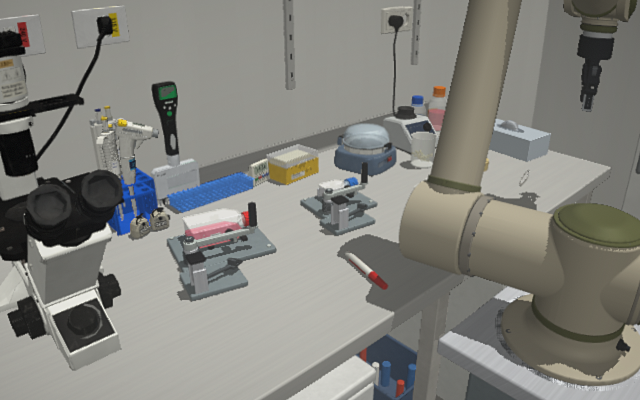

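View pics/c1.png

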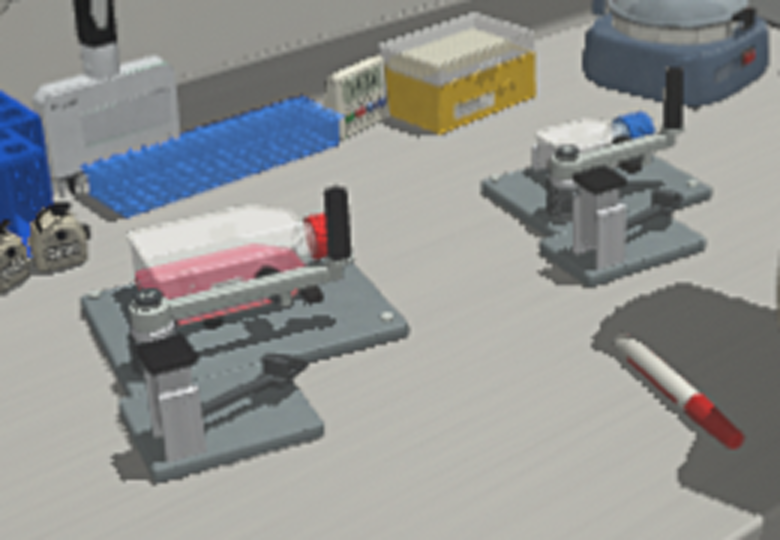

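View pics/c2.png

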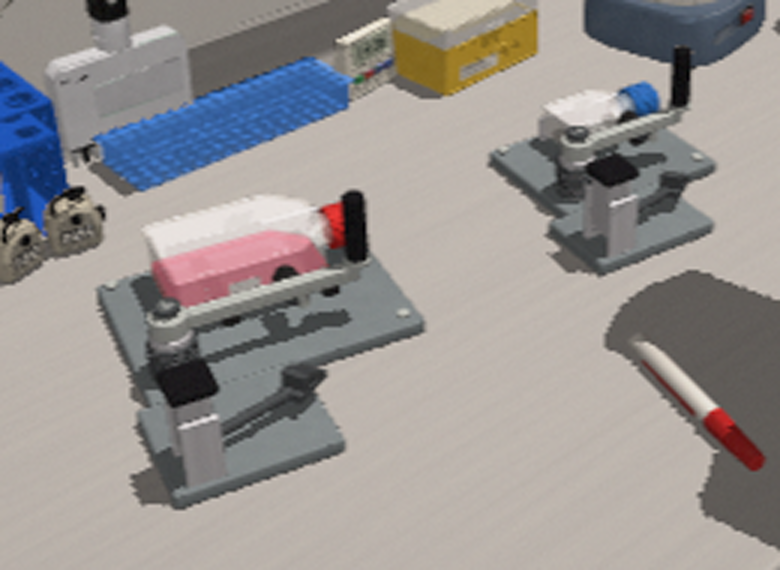

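```bash
python3 - <<'E'
from h import *
A=get("scene");B=get("side")
def tri(a,b):
    M=[];r=[]
    for im,p in((A,a),(B,b)):
        o,d=ray(im,*p);d=d/np.linalg.norm(d);P=np.eye(3)-np.outer(d,d);M.append(P);r.append(P@o)
    return np.linalg.lstsq(np.vstack(M),np.hstack(r),rcond=None)[0]
def c1(u,v):return (u/3+140-.33,v/3+140-.33)
def c2(u,v):return (u/3+150-.33,v/3+150-.33)
for n,a,b,z in [("knobmid",(338,221),(354,227),.084),("key",(166,353),(188,382),.078),("pivtop",(148,298),(166,308),.066),("S knob",(674,100),(681,76),.08),("S key",(600,180),(612,170),.07),("S piv",(567,152),(576,134),.06)]:
    print(n,tri(c1(*a),c2(*b)).round(3),atz(A,*c1(*a),z).round(3),atz(B,*c2(*b),z).round(3))
E
```

```text
knobmid [0.544 0.226 0.103] [0.575 0.204 0.084] [0.569 0.212 0.084]
key [0.504 0.376 0.084] [0.513 0.371 0.078] [0.511 0.373 0.078]
pivtop [0.589 0.342 0.072] [0.598 0.336 0.066] [0.597 0.339 0.066]
S knob [ 0.565 -0.109  0.087] [ 0.576 -0.123  0.08 ] [ 0.573 -0.117  0.08 ]
S key [0.508 0.027 0.08 ] [0.523 0.01  0.07 ] [0.52  0.017 0.07 ]
S piv [0.571 0.001 0.073] [ 0.592 -0.022  0.06 ] [ 0.588 -0.014  0.06 ]
```

```bash
python3 - <<'E'
from h import *
im=get("wrist"); print(np.round(im["T_tool_cam"],3), im["fx"],im["cx"],im["cy"])
T0=np.eye(4)
# predicted pixel of key points at goal pose
s=env.observe()
for p in [(.54,.25,.26),(.56,.22,.26),(.50,.26,.26)]:
  a=np.deg2rad(-11); y=np.array([np.cos(a),np.sin(a),0]); z=np.array([0,0,-1.]); x=np.cross(y,z)
  T=np.eye(4);T[:3,:3]=np.c_[x,y,z];T[:3,3]=p; im["T"]=T@np.array(im["T_tool_cam"])
  d=s["tool_rot"].T@(np.array(p)-s["position"])
  print(p,(d*1000).round(), [np.round(proj(im,k)) for k in [(.571,.208,.11),(.512,.372,.078),(.597,.338,.066)]])
E
```

```text
[[ 0.     0.961  0.276  0.07 ]
 [ 1.     0.    -0.001 -0.   ]
 [-0.001  0.276 -0.961 -0.133]
 [ 0.     0.     0.     1.   ]] 327.0603548634535 319.3976884863226 199.06252064909378
(0.54, 0.25, 0.26) [ 595. -549.  -18.] [array([361., 224.]), array([262.,  53.]), array([361.,  75.])]
(0.56, 0.22, 0.26) [ 601. -514.  -18.] [array([334., 197.]), array([232.,  21.]), array([334.,  45.])]
(0.5, 0.26, 0.26) [ 563. -575.  -18.] [array([406., 226.]), array([309.,  56.]), array([405.,  77.])]
```

>>> servo_tool(commands=[{"linear": [36, -34, -3], "angular": [0, 0, -3.3], "gripper": 1}, {"linear": [72, -67, -6], "angular": [0, 0, -6.6], "gripper": 1}, {"linear": [108, -101, -9], "angular": [0, 0, -9.9], "gripper": 1}, {"linear": [144, -134, -12], "angular": [0, 0, -13], "gripper": 1}, {"linear": [180, -166, -15], "angular": [0, 0, -16.5], "gripper": 1}, {"linear": [216, -199, -18], "angular": [0, 0, -20], "gripper": 1}, {"linear": [252, -232, -18], "angular": [0, 0, -23], "gripper": 1}, {"linear": [288, -266, -18], "angular": [0, 0, -26], "gripper": 1}, {"linear": [324, -299, -18], "angular": [0, 0, -29.5], "gripper": 1}, {"linear": [360, -332, -18], "angular": [0, 0, -33], "gripper": 1}, {"linear": [396, -365, -18], "angular": [0, 0, -36], "gripper": 1}, {"linear": [432, -398, -18], "angular": [0, 0, -39], "gripper": 1}, {"linear": [468, -432, -18], "angular": [0, 0, -42.5], "gripper": 1}, {"linear": [500, -462, -18], "angular": [0, 0, -46], "gripper": 1}, {"linear": [530, -490, -18], "angular": [0, 0, -49], "gripper": 1}, {"linear": [560, -517, -18], "angular": [0, 0, -52], "gripper": 1}, {"linear": [580, -535, -18], "angular": [0, 0, -54], "gripper": 1}, {"linear": [595, -549, -18], "angular": [0, 0, -54], "gripper": 1}, {"linear": [595, -549, -18], "angular": [0, 0, -54], "gripper": 1}])

```text
time_s: 2.75
position: [0.5404, 0.2517, 0.2597]
tool_rot: [[0.19, 0.982, -0.0], [0.982, -0.19, 0.0], [0.0, -0.0, -1.0]]
ft_force: [-0.3, -0.1, -0.2]
grip_width: 0.0853
```

```bash
python3 - <<'E'
from h import *
im=get("wrist"); cv2.imwrite("pics/w1.png",im["frame"]); np.save("w1T.npy",im["T"])
for q in ["tapper_knob","tapper_press"]:
    for r in env.trace(im,q)[:3]:
        v,u=np.nonzero(r["pixels"]); print(q,r["confidence"],r["extent"],u.mean().round(1),v.mean().round(1),len(u))
for p in [(.571,.208,.11),(.512,.372,.078),(.597,.338,.066)]: print(np.round(proj(im,p)))
s=env.observe(); print(s["time_s"],s["position"],s["tool_rot"].round(3),s["q"].round(1))
E
```

```text
tapper_knob 0.96 [342.3, 62.9, 378.9, 232.5] 357.5 155.4 2163
tapper_press 0.63 [251.4, 38.3, 309.8, 155.3] 275.7 83.1 2121
[361. 226.]
[263.  55.]
[362.  77.]
2.9 [0.53983639 0.24917908 0.26027506] [[ 0.193  0.981 -0.   ]
 [ 0.981 -0.193 -0.   ]
 [-0.    -0.    -1.   ]] [13.4 25.8 64.9 -0.  89.4 24.5]
```

View pics/w1.png

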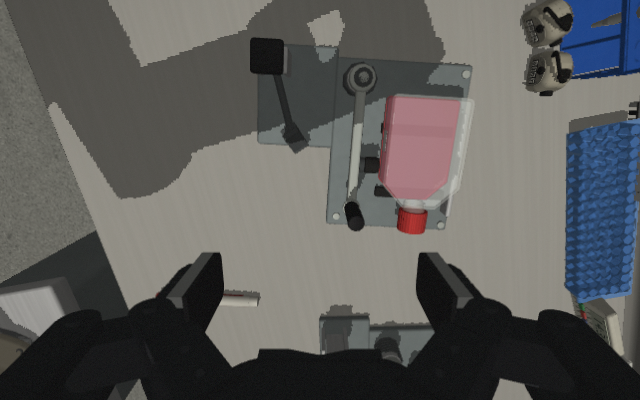

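```bash
python3 - <<'E'
import cv2
a=cv2.imread("pics/w1.png");cv2.imwrite("pics/w1c.png",cv2.resize(cv2.convertScaleAbs(a[25:245,240:440],alpha=1.8,beta=20),None,fx=3.0*.9,fy=3.0*.9,interpolation=cv2.INTER_CUBIC))
E
```

```text
(no output)
```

View pics/w1c.png

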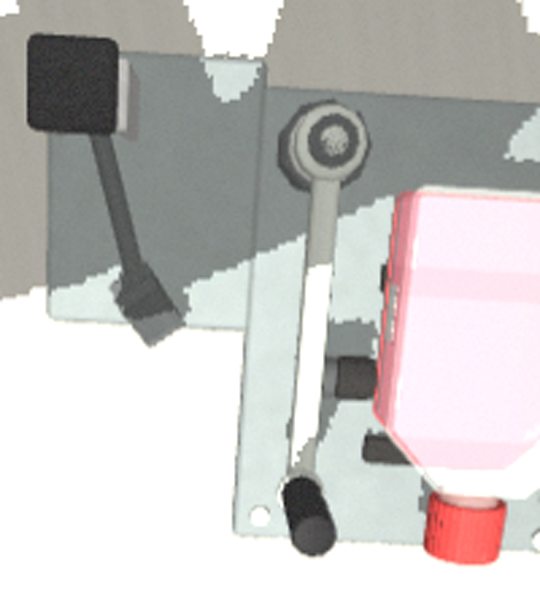

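```bash
python3 - <<'E'
from h import *
im=get("wrist")
P={}
for n,u,v,z in [("top",313,536,.11),("bot",302,491,.058),("key",72,84,.078),("piv",335,141,.07)]:
    P[n]=atz(im,(u+.5)/2.7+239.5,(v+.5)/2.7+24.5,z); print(n,P[n].round(4))
c=(P["top"]+P["bot"])/2
print(np.linalg.norm((c-P["piv"])[:2]),np.linalg.norm((P["key"]-P["piv"])[:2]))
d=(c-P["piv"]);a=np.degrees(np.arctan2(d[1],d[0]));print("arm angle",a)
s=env.observe();t=c.copy();
print(s["position"],(s["tool_rot"].T@(t-s["position"])*1000).round(1))
E
```

```text
top [0.5656 0.209  0.11  ]
bot [0.5667 0.2085 0.058 ]
key [0.5148 0.3684 0.078 ]
piv [0.5983 0.3346 0.07  ]
0.12989800790728892 0.09005176824151034
arm angle -104.32513516707742
[0.53986644 0.24894628 0.26045525] [-34.3  33.6 176.5]
```

>>> servo_tool(commands=[{"linear": [-17, 17, 20], "angular": [0, 0, 3.2], "gripper": 1}, {"linear": [-34, 34, 40], "angular": [0, 0, 3.2], "gripper": 1}, {"linear": [-34, 34, 75], "angular": [0, 0, 3.2], "gripper": 1}, {"linear": [-34, 34, 105], "angular": [0, 0, 3.2], "gripper": 1}, {"linear": [-34, 34, 130], "angular": [0, 0, 3.2], "gripper": 1}, {"linear": [-34, 34, 150], "angular": [0, 0, 3.2], "gripper": 1}, {"linear": [-34, 34, 165], "angular": [0, 0, 3.2], "gripper": 1}, {"linear": [-34, 34, 178], "angular": [0, 0, 3.2], "gripper": 1}, {"linear": [-34, 34, 178], "angular": [0, 0, 3.2], "gripper": 1}, {"linear": [-34, 34, 178], "angular": [0, 0, 3.2], "gripper": 0}])

```text
time_s: 3.95
position: [0.5671, 0.2096, 0.0829]
tool_rot: [[0.247, 0.969, 0.001], [0.969, -0.247, 0.0], [0.0, 0.001, -1.0]]
ft_force: [0.9, -0.3, 1.1]
grip_width: 0.0736
```

```bash
python3 - <<'E'
from h import *
im=get("wrist"); cv2.imwrite("pics/w2.png",im["frame"]); im=get("scene"); cv2.imwrite("pics/s2.png",cv2.resize(im["frame"][140:320,140:400],None,fx=3,fy=3))
s=env.observe(); print(s["time_s"],s["position"],s["grip_width"],s["ft_force"])
E
```

```text
4.05 [0.56734586 0.20976793 0.08339312] 0.05902934272770947 [ 0.03582866 -0.38477534  0.04438172]
```

View pics/w2.png

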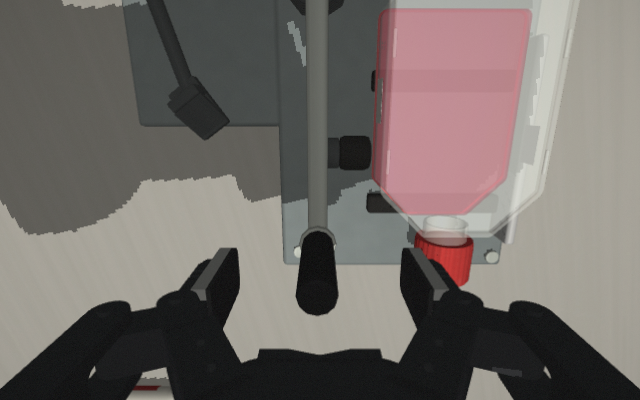

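View pics/s2.png

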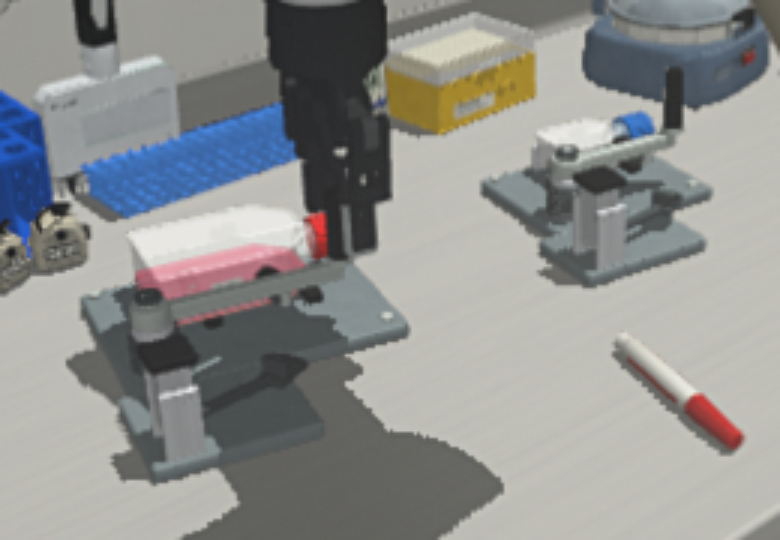

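>>> servo_tool(commands=[{"linear": [0, 0, 0], "angular": [0, 0, 0], "gripper": -1}, {"linear": [0, 0, 0], "angular": [0, 0, 0], "gripper": -1}, {"linear": [0, 0, 0], "angular": [0, 0, 0], "gripper": -1}, {"linear": [0, 0, 0], "angular": [0, 0, 0], "gripper": -1}, {"linear": [0, 0, 0], "angular": [0, 0, 0], "gripper": -1}, {"linear": [0, 0, 0], "angular": [0, 0, 0], "gripper": -1}], force=35)

```text
time_s: 4.65
position: [0.5665, 0.2099, 0.0827]
tool_rot: [[0.247, 0.969, -0.0], [0.969, -0.247, 0.0], [-0.0, -0.0, -1.0]]
ft_force: [-3.6, -0.2, 5.5]
grip_width: 0.0146
```

```bash
python3 - <<'E'
from h import *
s=env.observe(); print(s["time_s"],s["position"],s["grip_width"],s["ft_force"])
R=s["tool_rot"]; piv=np.array([.5983,.3346]); k=s["position"][:2]
print(np.linalg.norm(k-piv))
for deg in list(range(0,65,4))+[58,60,62]:
    a=-np.deg2rad(deg); M=np.array([[np.cos(a),-np.sin(a)],[np.sin(a),np.cos(a)]])
    p=piv+M@(k-piv); d=np.append(p-k,0); print(deg,p.round(3),(R.T@d*1000).round(1))
E
```

```text
4.65 [0.56654987 0.20994324 0.08268722] 0.014617905106191762 [-3.55093057 -0.18883448  5.54948876]
0.12863661234276494
0 [0.567 0.21 ] [0. 0. 0.]
4 [0.558 0.212] [ 0.3 -9.   0. ]
8 [0.55  0.216] [  1.3 -17.9   0. ]
12 [0.541 0.219] [  2.8 -26.7   0. ]
16 [0.533 0.224] [  5.  -35.5   0. ]
20 [0.526 0.228] [  7.8 -44.    0. ]
24 [0.519 0.234] [ 11.1 -52.3   0. ]
28 [0.512 0.239] [ 15.1 -60.4   0. ]
32 [0.505 0.246] [ 19.6 -68.2   0. ]
36 [0.499 0.252] [ 24.6 -75.6   0. ]
40 [0.494 0.26 ] [ 30.1 -82.7   0. ]
44 [0.489 0.267] [ 36.1 -89.3   0. ]
48 [0.484 0.275] [ 42.6 -95.6   0. ]
52 [0.481 0.283] [  49.5 -101.4    0. ]
56 [0.477 0.291] [  56.7 -106.6    0. ]
60 [0.474 0.3  ] [  64.3 -111.4    0. ]
64 [0.472 0.308] [  72.3 -115.6    0. ]
58 [0.476 0.295] [  60.5 -109.1    0. ]
60 [0.474 0.3  ] [  64.3 -111.4    0. ]
62 [0.473 0.304] [  68.3 -113.6    0. ]
```

>>> servo_tool(commands=[{"linear": [0.3, -9, 0], "angular": [0, 0, 4], "gripper": -1}, {"linear": [1.3, -18, 0], "angular": [0, 0, 8], "gripper": -1}, {"linear": [2.8, -26.7, 0], "angular": [0, 0, 12], "gripper": -1}, {"linear": [5, -35.5, 0], "angular": [0, 0, 16], "gripper": -1}, {"linear": [7.8, -44, 0], "angular": [0, 0, 20], "gripper": -1}, {"linear": [11.1, -52.3, 0], "angular": [0, 0, 24], "gripper": -1}, {"linear": [15.1, -60.4, 0], "angular": [0, 0, 28], "gripper": -1}, {"linear": [19.6, -68.2, 0], "angular": [0, 0, 32], "gripper": -1}, {"linear": [24.6, -75.6, 0], "angular": [0, 0, 36], "gripper": -1}, {"linear": [30.1, -82.7, 0], "angular": [0, 0, 40], "gripper": -1}, {"linear": [36.1, -89.3, 0], "angular": [0, 0, 44], "gripper": -1}, {"linear": [42.6, -95.6, 0], "angular": [0, 0, 48], "gripper": -1}, {"linear": [49.5, -101.4, 0], "angular": [0, 0, 52], "gripper": -1}, {"linear": [56.7, -106.6, 0], "angular": [0, 0, 56], "gripper": -1}, {"linear": [62.4, -110.3, 0], "angular": [0, 0, 59], "gripper": -1}, {"linear": [64.3, -111.4, 0], "angular": [0, 0, 60], "gripper": -1}, {"linear": [64.3, -111.4, 0], "angular": [0, 0, 60], "gripper": -1}, {"linear": [64.3, -111.4, 0], "angular": [0, 0, 60], "gripper": -1}])

```text
time_s: 6.45
position: [0.4726, 0.2991, 0.0827]
tool_rot: [[0.962, 0.272, -0.004], [0.272, -0.962, -0.002], [-0.005, 0.001, -1.0]]
ft_force: [-13.6, -5.3, 12.9]
grip_width: 0.0154
```

```bash
python3 - <<'E'
from h import *
im=get("wrist"); cv2.imwrite("pics/w3.png",im["frame"]); im=get("side"); cv2.imwrite("pics/s3.png",cv2.resize(im["frame"][150:340,150:410],None,fx=3,fy=3))
s=env.observe(); print(s["time_s"],s["position"],s["grip_width"],s["ft_force"],s["q"].round(1))
d=s["position"][:2]-[.5983,.3346];print(np.hypot(*d),np.degrees(np.arctan2(d[1],d[0]))%360)
E
```

```text
6.55 [0.47259837 0.29907153 0.08267795] 0.015494140210568882 [-12.75942532  -5.81883371  11.79222069] [20.2 32.2 85.7 -0.  62.4 94.4]
0.13062607567996887 195.78248309514063
```

View pics/w3.png

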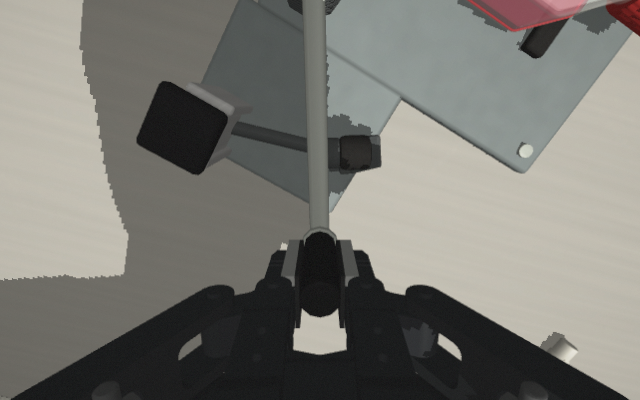

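View pics/s3.png

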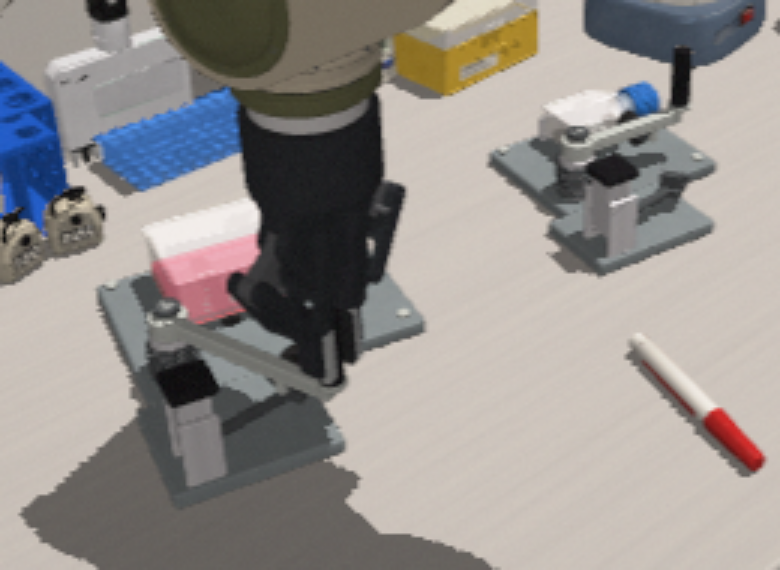

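>>> servo_tool(commands=[{"linear": [0, 3, 0], "angular": [0, 0, -1], "gripper": -1}, {"linear": [0, 6, 0], "angular": [0, 0, -2], "gripper": -1}, {"linear": [0, 9, 0], "angular": [0, 0, -4], "gripper": -1}, {"linear": [0, 9, 0], "angular": [0, 0, -4], "gripper": -0.4}, {"linear": [0, 9, 0], "angular": [0, 0, -4], "gripper": 0.1}, {"linear": [0, 9, 0], "angular": [0, 0, -4], "gripper": 0.1}, {"linear": [0, 9, 0], "angular": [0, 0, -4], "gripper": 0.1}])

```text
time_s: 7.25
position: [0.4774, 0.2911, 0.0822]
tool_rot: [[0.941, 0.337, 0.0], [0.337, -0.941, 0.0], [0.0, -0.0, -1.0]]
ft_force: [0.2, -0.7, 0.8]
grip_width: 0.0467
```

```bash
python3 - <<'E'
from h import *
im=get("wrist"); cv2.imwrite("pics/w4.png",im["frame"])
s=env.observe(); print(s["time_s"],s["position"],s["grip_width"],s["ft_force"],s["q"].round(1))
E
```

```text
7.3 [0.47735965 0.29108209 0.08222694] 0.04693489458511844 [0.38735579 0.52137979 0.2598019 ] [19.2 32.1 86.   0.  61.9 89.5]
```

View pics/w4.png

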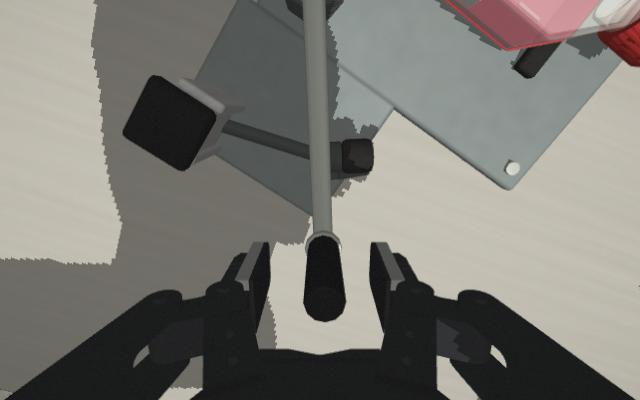

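```bash
python3 - <<'E'
from h import *
im=get("wrist")
print(atz(im,169,123,.078))
s=env.observe(); 
for k in [(.515,.368,.11)]: print((s["tool_rot"].T@(np.array(k)-s["position"])*1000).round(1))
E
```

```text
[0.51565336 0.37020897 0.078     ]
[ 61.4 -59.7 -27.8]
```

>>> servo_tool(commands=[{"linear": [0, 0, -25], "angular": [0, 0, 0], "gripper": 0.1}, {"linear": [0, 0, -60], "angular": [0, 0, 0], "gripper": 0.1}, {"linear": [0, 0, -90], "angular": [0, 0, 0], "gripper": -1}, {"linear": [0, 0, -90], "angular": [0, 0, 0], "gripper": -1}])

```text
time_s: 7.75
position: [0.4787, 0.2916, 0.1763]
tool_rot: [[0.941, 0.337, 0.007], [0.337, -0.941, 0.003], [0.008, 0.0, -1.0]]
ft_force: [0.3, 0.6, -0.1]
grip_width: 0.0186
```

```bash
python3 - <<'E'
from h import *
im=get("wrist"); cv2.imwrite("pics/w5.png",im["frame"])
s=env.observe(); print(s["time_s"],s["position"],s["grip_width"],s["ft_force"])
for k in [(.515,.368,.078)]: print((s["tool_rot"].T@(np.array(k)-s["position"])*1000).round(1),proj(im,k))
E
```

```text
7.8 [0.4778593  0.29127423 0.17392167] 0.011144666002355794 [-0.28704026  1.48368286 -0.23674627]
[ 60.5 -59.7  96.2] (np.float64(232.89311883998445), np.float64(121.24242128024541))
```

View pics/w5.png

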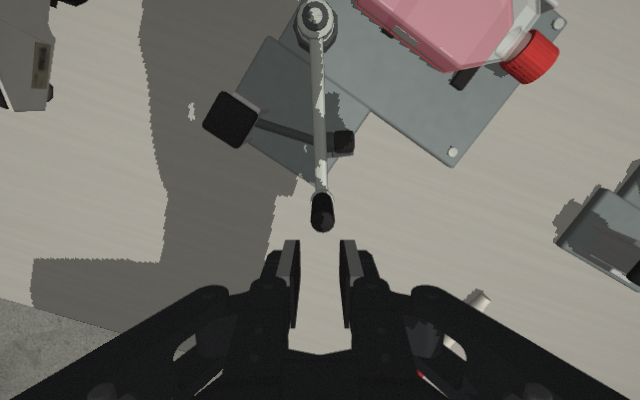

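>>> servo_tool(commands=[{"linear": [21, -20, 0], "angular": [0, 0, 0], "gripper": -1}, {"linear": [42, -40, 0], "angular": [0, 0, 0], "gripper": -1}, {"linear": [61, -60, 10], "angular": [0, 0, 0], "gripper": -1}, {"linear": [61, -60, 30], "angular": [0, 0, 0], "gripper": -1}, {"linear": [61, -60, 50], "angular": [0, 0, 0], "gripper": -1}, {"linear": [61, -60, 65], "angular": [0, 0, 0], "gripper": -1}, {"linear": [61, -60, 75], "angular": [0, 0, 0], "gripper": -1}, {"linear": [61, -60, 75], "angular": [0, 0, 0], "gripper": -1}, {"linear": [61, -60, 75], "angular": [0, 0, 0], "gripper": -1}])

```text
time_s: 8.7
position: [0.5145, 0.368, 0.0974]
tool_rot: [[0.941, 0.337, -0.0], [0.337, -0.941, -0.0], [-0.0, -0.0, -1.0]]
ft_force: [1.0, 0.6, 0.8]
grip_width: -0.0
```

```bash
python3 - <<'E'
from h import *
im=get("wrist"); cv2.imwrite("pics/w6.png",im["frame"])
im=get("side"); cv2.imwrite("pics/s6.png",cv2.resize(im["frame"][150:340,150:410],None,fx=3,fy=3))
s=env.observe(); print(s["time_s"],s["position"],s["grip_width"],s["ft_force"])
E
```

```text
8.8 [0.51479219 0.36814732 0.09810023] 1.272132279888331e-05 [ 0.37001274  0.27833089 -1.32243064]
```

View pics/w6.png

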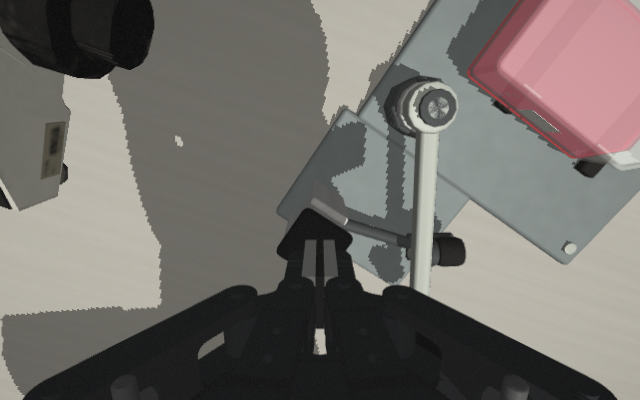

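View pics/s6.png

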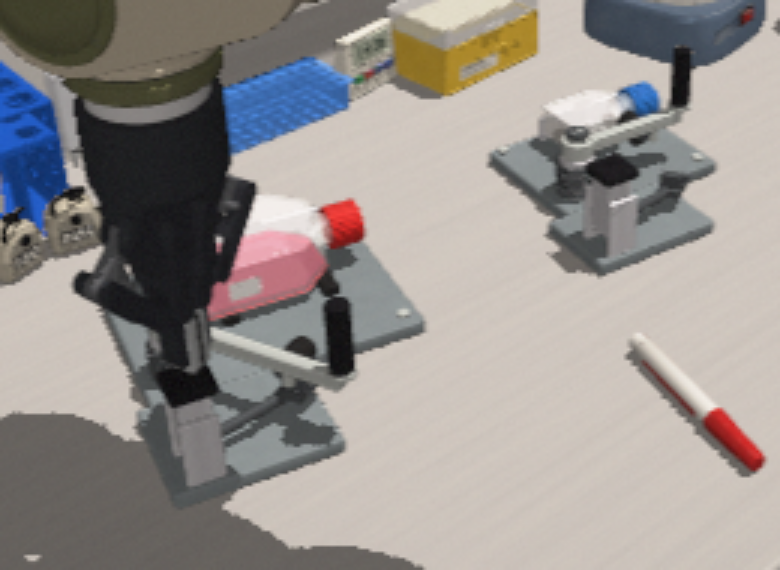

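>>> servo_tool(commands=[{"linear": [0, 0, 4], "angular": [0, 0, 0], "gripper": -1}, {"linear": [0, 0, 8], "angular": [0, 0, 0], "gripper": -1}, {"linear": [0, 0, 11], "angular": [0, 0, 0], "gripper": -1}, {"linear": [0, 0, 14], "angular": [0, 0, 0], "gripper": -1}, {"linear": [0, 0, 16], "angular": [0, 0, 0], "gripper": -1}, {"linear": [0, 0, 18], "angular": [0, 0, 0], "gripper": -1}, {"linear": [0, 0, 18], "angular": [0, 0, 0], "gripper": -1}, {"linear": [0, 0, 18], "angular": [0, 0, 0], "gripper": -1}])

```text
time_s: 9.6
position: [0.5145, 0.3681, 0.0795]
tool_rot: [[0.941, 0.337, 0.0], [0.337, -0.941, 0.0], [0.0, -0.0, -1.0]]
ft_force: [-1.1, 1.2, 4.2]
grip_width: -0.0002
```

```bash
python3 - <<'E'
from h import *
im=get("wrist"); cv2.imwrite("pics/w7.png",im["frame"])
s=env.observe(); print(s["time_s"],s["position"],s["grip_width"],s["ft_force"])
E
```

```text
9.65 [0.514462   0.36811037 0.07949713] -0.00015161889647549818 [-0.31319675  1.36970677  3.62371943]
```

View pics/w7.png

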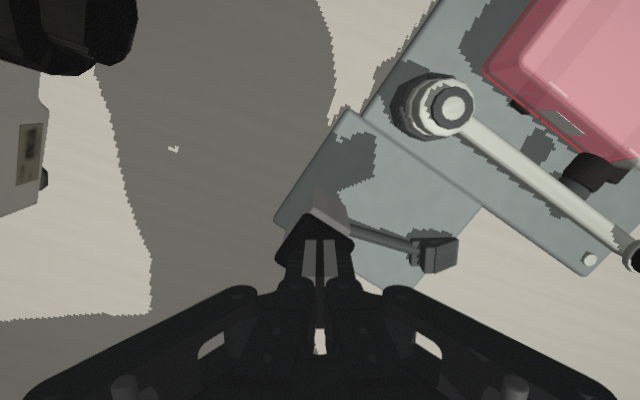

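The arm flew back to the flask (bar from (453,107) to (635,255), clear of the catch at (435,253)). Now I retreat upward.

>>> servo_tool(commands=[{"linear": [0, 0, -5], "angular": [0, 0, 0], "gripper": -1}, {"linear": [0, 0, -15], "angular": [0, 0, 0], "gripper": -1}, {"linear": [0, 0, -40], "angular": [0, 0, 0], "gripper": -1}, {"linear": [0, 0, -70], "angular": [0, 0, 0], "gripper": -1}, {"linear": [-30, 0, -100], "angular": [0, 0, 0], "gripper": -1}, {"linear": [-60, 0, -130], "angular": [0, 0, 0], "gripper": -1}, {"linear": [-60, 0, -130], "angular": [0, 0, 0], "gripper": -1}, {"linear": [-60, 0, -130], "angular": [0, 0, 0], "gripper": -1}])

```text
time_s: 10.45
position: [0.4577, 0.3477, 0.2102]
tool_rot: [[0.941, 0.337, 0.001], [0.337, -0.941, 0.0], [0.001, 0.0, -1.0]]
ft_force: [0.4, -0.5, -0.3]
grip_width: 0.0001
```

```bash
python3 - <<'E'
from h import *
im=get("wrist"); w=im["frame"]
print("key",[np.round(proj(im,(.515,.369,z)),1) for z in (.078,.067)],"knob rest",np.round(proj(im,(.566,.209,.11))))
b=get("side")["frame"][150:340,150:410]
cv2.imwrite("pics/w8.png",w); cv2.imwrite("pics/s8.png",cv2.resize(b,None,fx=3,fy=3))
s=env.observe(); print(s["time_s"],s["position"],s["ft_force"])
E
```

```text
key [array([318.4, 116.8]), array([318.4, 116.4])] knob rest [558. 127.]
10.55 [0.45809763 0.34762951 0.20844706] [ 1.11852893  0.30578847 -0.65906191]
```

View pics/w8.png

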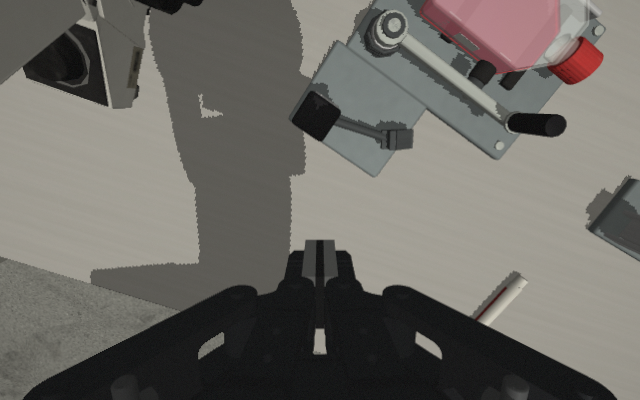

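View pics/s8.png

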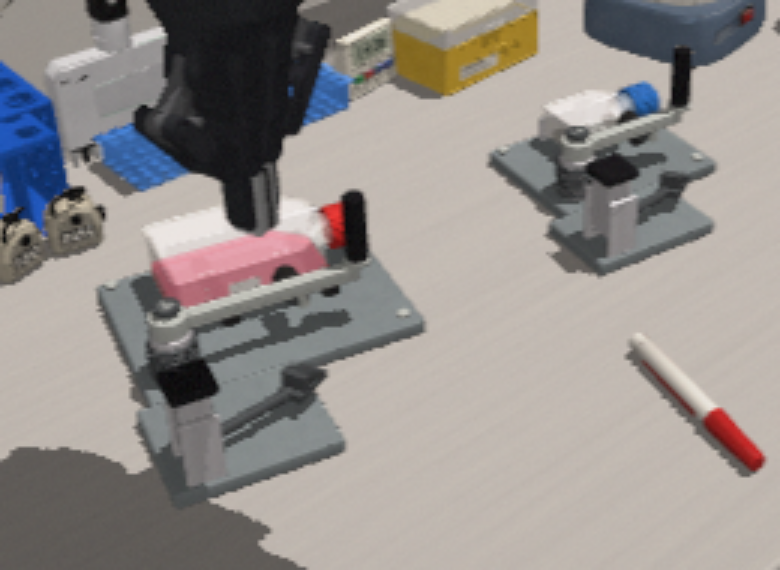

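The arm is back at rest on the flask: the knob is at (353,225) in the side crop, as at the start. The key is up, the gripper is clear, and the small tapper hasn't moved.

```bash
python3 -c "
from rig import env
print(env.close_job())"
```

```text
the job is handed in; nothing more can be done
None
```

I rapped the large flask and handed the job in at about 10.6 s of the 48 s allowed.

- **Cocking:** I gripped the larger tapper's knob and swung the arm back to about 60° (1.05 rad). I then eased it back and let go. The picture after I had backed away showed the catch holding the arm.
- **Release:** I pressed the key about 9–10 mm down with the closed fingertips, at about 4 N. The wrist picture then showed the arm back on the flask. I lifted clear so the key was free.
- **Last checks:** The side view matches the starting picture, with the arm at rest on the flask, the key up and the small tapper unmoved. The robot is touching nothing. The highest force I read was about 13 N per axis, while holding the cocked arm.

No check failed. The early two-camera triangulation put the knob's height about 2 cm too high. I used the wrist-camera positions instead, which matched the given 130 mm and 90 mm distances to within 0.2 mm.

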